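# Tug-test the snap plugs and pull the one that is not held

## Task

Check the three orange snap plugs one after another, from the robot's left (larger y) to its right: grip each plug by its block, pull it straight up with about 12 N, until the green band of its sleeve shows but not the red (10 mm of rise), and hold it there for half a second. Let a plug that holds settle back home and leave it there with its shutter open; the one that slides out without bringing its sleeve up goes into the red tray, as soon as it is found or after the last test. Shut the blue dust shutter fully over its empty holder and leave everything else on the table alone.

Things in the scene. Friction and masses are not known exactly. Their poses are not given: they have to be found in the camera images.
- holder_a: one of three alike fixed grey test holders, 110 x 56 mm, top 60 mm above the table, foot plate 145 x 84 mm. Origin: on the table, on the bore's vertical axis; x runs along the holder to its shutter, z up. A held plug lifts the sprung sleeve: 4 N to start + 0.8 N per mm (12 N at 10 mm), green band from 9 mm, red from 16; it sinks home by itself. A loose plug slides out at under 7 N, sleeve down.
- holder_b: one of three alike fixed grey test holders, 110 x 56 mm, top 60 mm above the table, foot plate 145 x 84 mm. Origin: on the table, on the bore's vertical axis; x runs along the holder to its shutter, z up. A held plug lifts the sprung sleeve: 4 N to start + 0.8 N per mm (12 N at 10 mm), green band from 9 mm, red from 16; it sinks home by itself. A loose plug slides out at under 7 N, sleeve down.
- holder_c: one of three alike fixed grey test holders, 110 x 56 mm, top 60 mm above the table, foot plate 145 x 84 mm. Origin: on the table, on the bore's vertical axis; x runs along the holder to its shutter, z up. A held plug lifts the sprung sleeve: 4 N to start + 0.8 N per mm (12 N at 10 mm), green band from 9 mm, red from 16; it sinks home by itself. A loose plug slides out at under 7 N, sleeve down.
- plug_a_grip (a point): centre of the orange grip block of the snap plug in holder_a (30 g): 20 mm along the holder's x, 24 mm along its y (pinch these sides from above), 34 mm tall. Seated, this point is on the bore axis 81 mm above the table, the block at 64 to 98 mm. Below it a disc 30 mm across, 4 mm thick, and a 16 mm square stem 26 mm long in the bore, ending 47 mm below this point.
- plug_b_grip (a point): centre of the orange grip block of the snap plug in holder_b (30 g): 20 mm along the holder's x, 24 mm along its y (pinch these sides from above), 34 mm tall. Seated, this point is on the bore axis 81 mm above the table, the block at 64 to 98 mm. Below it a disc 30 mm across, 4 mm thick, and a 16 mm square stem 26 mm long in the bore, ending 47 mm below this point.
- plug_c_grip (a point): centre of the orange grip block of the snap plug in holder_c (30 g): 20 mm along the holder's x, 24 mm along its y (pinch these sides from above), 34 mm tall. Seated, this point is on the bore axis 81 mm above the table, the block at 64 to 98 mm. Below it a disc 30 mm across, 4 mm thick, and a 16 mm square stem 26 mm long in the bore, ending 47 mm below this point.
- sleeve_a (a point): front edge of the top of the sprung sleeve (30 mm square, steel, green and red bands) round the bore of holder_a: 15 mm from the bore axis towards the holder's -x; 60 mm above the table, flush with the holder's top, when down.
- shutter_a_tab (a point): centre of the upright tab of the blue dust shutter on holder_a: tab 14 mm along the holder's x, 26 mm along its y, 28 mm tall (heights 64 to 92 mm, this point at 78 mm), standing on a 40 x 36 x 4 mm plate that slides on the holder's top. Open, this point is 54 mm from the bore axis along the holder's +x; shut, 12 mm.
- shutter_a (a joint): travel of that shutter on holder_a in m: 0 fully open (the plate clear of the plug), 0.042 fully shut over the bore; it moves along the holder's -x, towards the bore, with about 1.2 N of friction and stays where it is left. Shut it only when the plug is out.
- sleeve_b (a point): front edge of the top of the sprung sleeve (30 mm square, steel, green and red bands) round the bore of holder_b: 15 mm from the bore axis towards the holder's -x; 60 mm above the table, flush with the holder's top, when down.
- shutter_b_tab (a point): centre of the upright tab of the blue dust shutter on holder_b: tab 14 mm along the holder's x, 26 mm along its y, 28 mm tall (heights 64 to 92 mm, this point at 78 mm), standing on a 40 x 36 x 4 mm plate that slides on the holder's top. Open, this point is 54 mm from the bore axis along the holder's +x; shut, 12 mm.
- shutter_b (a joint): travel of that shutter on holder_b in m: 0 fully open (the plate clear of the plug), 0.042 fully shut over the bore; it moves along the holder's -x, towards the bore, with about 1.2 N of friction and stays where it is left. Shut it only when the plug is out.
- sleeve_c (a point): front edge of the top of the sprung sleeve (30 mm square, steel, green and red bands) round the bore of holder_c: 15 mm from the bore axis towards the holder's -x; 60 mm above the table, flush with the holder's top, when down.
- shutter_c_tab (a point): centre of the upright tab of the blue dust shutter on holder_c: tab 14 mm along the holder's x, 26 mm along its y, 28 mm tall (heights 64 to 92 mm, this point at 78 mm), standing on a 40 x 36 x 4 mm plate that slides on the holder's top. Open, this point is 54 mm from the bore axis along the holder's +x; shut, 12 mm.
- shutter_c (a joint): travel of that shutter on holder_c in m: 0 fully open (the plate clear of the plug), 0.042 fully shut over the bore; it moves along the holder's -x, towards the bore, with about 1.2 N of friction and stays where it is left. Shut it only when the plug is out.
- reject_tray: the red open tray for rejects, 140 mm (its x) x 130 mm (its y) x 32 mm high, walls and floor 4 mm, lying on the table. Origin: centre of its underside; z up.
- stock_tray: a grey tray like the red one, with two spare plugs standing head down in it: leave it alone. Origin: centre of its underside.
- spare_0: bystander: spare orange plug in the grey tray, head down, 30 mm across and 64 mm tall. Origin: centre of its underside.
- spare_1: bystander: the other spare plug, alike. Origin: centre of its underside.
- screwdriver: bystander: a screwdriver lying on the table behind the holders. Origin: on its length.
- tape_roll: bystander: a yellow tape roll, 90 mm across, 19 mm high. Origin: centre of its underside.
- cleaner: bystander: a white cleaner bottle, 48 mm across, 110 mm tall. Origin: centre of its underside.
- mug: bystander: a white mug, 80 mm across, 90 mm tall. Origin: centre of its underside.
Things that resemble listed ones, but are neither listed nor needed, are in the scene too. What is shaped like the holder_c but turquoise is not meant.

How it is judged:
By the outcome, as a careful person would: the job done as asked, in the order asked, and still so for the second after the job is handed in, with the robot touching nothing.
It also fails if it takes over 72 s, if anything falls off the work surface, if the arm or the gripper's body presses on something with over 40 N, if the wrist force passes 120 N, or if a joint passes its speed limit or range.

## Robot

A 6-joint arm with a two-finger parallel gripper is mounted at the origin on the work surface. World frame = base frame: x ahead of the robot, y to its left, z up, the work surface at z = 0. Lengths are in mm, angles in rad, forces in N, time in s.
With the tool pointing down it reaches from about 400 to 925 mm from the base axis. Payload 12.5 kg.
Tool frame: the origin (TCP) lies at the very end of the fingers, on their centre line; the grasp point (between the pads) lies 19 mm behind it; x points along the fingers, y is the direction in which the jaws open and shut, and the axes are right-handed (so a half turn about x gives the same grasp; the last joint's range is limited). The gripper opens to 95 mm and grips with 3 to 60 N. Pads are 20 mm wide; open, the fingers measure 119 mm over their backs; the gripper's body (75 mm by 180 mm) begins 59 mm behind the grasp point.
Start: joints at [1.24, 0.491, 1.559, -0, 1.092, -0.106], TCP at [139.301, 609.296, 214.661] pointing down, gripper open.
Joint ranges: [-3.1, 3.1], [-0.84, 2.19], [0.05, 2.79], [-1.13, 4.28], [0.06, 2.93], [-2.69, 2.69]. Speed limits (rad/s): [2.22, 2.22, 2.79, 3.14, 3.14, 3.14].

## Interface

Orientations are given as [roll, pitch, yaw] about the fixed x, y, z axes, in that order (R = Rz(yaw) Ry(pitch) Rx(roll)).
In Python, from cell import env, optics, job gives the robot as it stands.
- The arm moves only by the shell command python3 -m handwheel 'ROWS' [OPENING]. ROWS is JSON, a list of rows, each an object with "travel": the shift along the world's x, y, z in mm, a list of three; "roll": the turn about the world's z in degrees. In form: [{"travel": [dx, dy, dz], "roll": roll}, ...]. A call has 1 to 8 rows; each row is the pose to reach, as a shift and turn from the pose commanded when the call began; what a row does not reach only later rows make up. A row lasts 1/10 s, in which the tool goes at most 50 mm and 8.59 degrees, less where a joint would pass 70% of its speed; a pose out of reach is approached as far as the arm can. A call with a gripper value outside its range is refused whole. OPENING is the closure, from -1 (fully open) to 1 (shut), set as the call begins (- or left out, the last holds). The fingers move at their own pace and stop on an object; the grip force is fixed at half the most. Time passes only in rows, so rows that repeat a pose let the fingers close. It gives the time, the measured TCP pose, the force and the opening at its end, in the units of the state.
- env.state(): the state, without advancing time (a new reading comes with each control period).
- optics.read_camera(name): name is "scene" or "top" or "wrist"; returns the picture (400x640x3 uint8, red, green, blue); there is no depth.
- optics.camera_params(name): a dict with "fx", "fy", "cx", "cy" (pixels), "world_from_camera" (4x4, takes a point from camera to world coordinates). Camera axes: x right, y up, looking along -z (the intrinsics and any distortion apply to the point x, -y, -z); pixel columns grow to the right and rows downward; lengths in mm; the calibration is good to about 2 mm. A picture is of the moment at which its call begins: read the wrist's pose just before it. camera_params takes no time and is no camera call; for the wrist camera it gives the pose at the moment of the call.
- job.job_done(): hands the job in, once; it reports no verdict.
The state is a dict: "t": time; "joints": joint angles; "qvel": joint speeds; "tau": joint torques, N m; "eef_pos": TCP position; "tcp_rot": TCP orientation; "ft_force": force on the tool from outside, world axes, zero at the start; "moment": the same for the moment, N m; "opening": opening from 0.0 (shut) to 1.0 (fully open).
Only numpy, scipy, OpenCV 4.12 (cv2) and the standard library are available. Lean on these libraries where they do the work, as an engineer would, in place of code of your own. Each camera call takes 0.05 s, during which the arm holds its last target.

## Working session

There is one attempt and no reset: what is moved stays moved. The work goes in short steps, Python scripts to look and compute and a shell command to move; the robot and the scene stay as the last step left them, time stands still between calls to the robot, and variables do not carry over. Pictures are saved under pics/ and viewed, and the job is handed in when it is done.

```bash
ls; mkdir -p pics
cat > h.py <<'E'
import numpy as np, cv2, sys
from cell import env, optics, job
def snap(name,fn):
    p=optics.camera_params(name); im=optics.read_camera(name)
    cv2.imwrite('pics/'+fn+'.png',im[:,:,::-1]); return p,im
E
python3 - <<'E'
from h import *
for n in ('scene','top'):
    p,im=snap(n,n+'0'); print(n,p)
print(env.state())
E
```

```text
pics
scene {'fx': 501.209497431523, 'fy': 501.209497431523, 'cx': 320.96161162893947, 'cy': 195.31702191035592, 'world_from_camera': array([[-6.02901639e-01, -5.68206071e-01,  5.60045957e-01,
         1.19987885e+03],
       [ 7.97757251e-01, -4.37840912e-01,  4.14582566e-01,
         4.89066684e+02],
       [ 9.64270155e-03,  6.96733232e-01,  7.17265517e-01,
         9.46587875e+02],
       [ 0.00000000e+00,  0.00000000e+00,  0.00000000e+00,
         1.00000000e+00]])}
top {'fx': 398.00652267299506, 'fy': 398.00652267299506, 'cx': 326.8046380971433, 'cy': 195.9695837303545, 'world_from_camera': array([[-1.72978674e-02,  9.95127547e-01, -9.70667218e-02,
         4.16646627e+02],
       [-9.99791381e-01, -1.82697815e-02, -9.13293609e-03,
        -1.46923062e+01],
       [-1.08618241e-02,  9.68884915e-02,  9.95235973e-01,
         1.20228239e+03],
       [ 0.00000000e+00,  0.00000000e+00,  0.00000000e+00,
         1.00000000e+00]])}
{'t': 0.1, 'joints': array([ 1.24038718e+00,  4.91486634e-01,  1.55939426e+00,  1.92568129e-05,
        1.09172046e+00, -1.05575609e-01]), 'qvel': array([-1.77498846e-03, -1.95524039e-03, -9.84811811e-04,  6.17838352e-05,
        1.53792615e-04,  1.40889572e-03]), 'tau': array([ 2.03075702e-03, -6.13621402e+01, -2.58606148e+01,  6.93681277e-02,
        4.69446892e-02, -5.57475346e-05]), 'eef_pos': array([139.2257649 , 609.06699171, 214.12606663]), 'tcp_rot': array([-1.69330296,  1.56978748, -1.91814538]), 'ft_force': array([-0.6831978 , -0.46500075,  0.55027754]), 'moment': array([-0.01363776, -0.00852905, -0.02498762]), 'opening': 1.0021936698164717}
```

View pics/scene0.png

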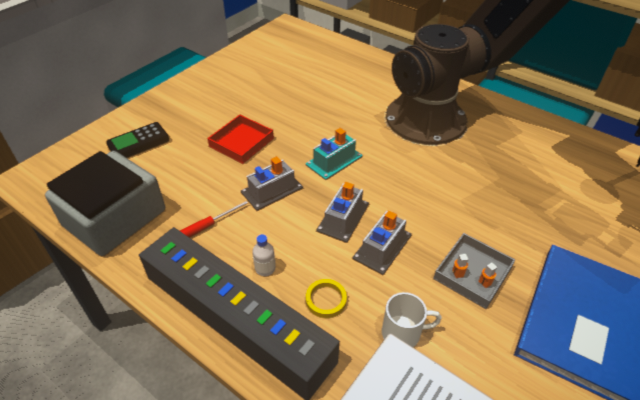

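View pics/top0.png

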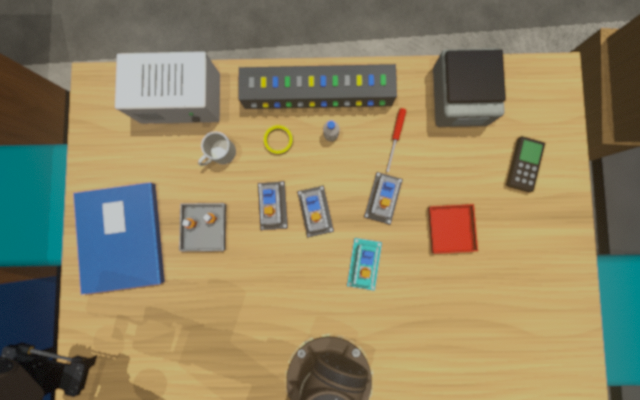

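The top view (x up, y to the left) shows these candidates:
- Three grey holders at px (271,205), (315,211) and (383,198). These are the ones I want, in that order.
- A turquoise look-alike at (365,265), which is not meant.
- Spare plugs in the grey tray at (190,224) and (210,218), which stay alone.
- The red tray at (453,229).

Next I'll check a close crop.

```bash
cat > geo.py <<'E'
from h import *
def ray(p,u,v):
    d=np.array([(u-p['cx'])/p['fx'],-(v-p['cy'])/p['fy'],-1.0]); M=p['world_from_camera']
    return M[:3,3],M[:3,:3]@d
def onz(p,u,v,z):
    o,d=ray(p,u,v); return o+d*(z-o[2])/d[2]
def proj(p,X):
    M=p['world_from_camera']; c=(np.atleast_2d(X)-M[:3,3])@M[:3,:3]
    return np.c_[p['cx']+p['fx']*c[:,0]/-c[:,2], p['cy']+p['fy']*(-c[:,1])/-c[:,2]]
E
python3 - <<'E'
from geo import *
im=cv2.imread('pics/top0.png'); cv2.imwrite('pics/topc.png',cv2.resize(im[140:300,240:490],None,fx=3.2,fy=3.2,interpolation=cv2.INTER_CUBIC))
im2=cv2.imread('pics/scene0.png'); cv2.imwrite('pics/scenec.png',cv2.resize(im2[110:280,200:430],None,fx=3.4,fy=3.4,interpolation=cv2.INTER_CUBIC))
for n,i in(('top',im),('scene',im2)):
    p=optics.camera_params(n); hsv=cv2.cvtColor(i,cv2.COLOR_BGR2HSV)
    for nm,lo,hi,z in (('or',(10,190,150),(20,255,255),98),('bl',(105,150,90),(125,255,255),92),('red',(0,200,90),(5,255,255),20)):
        m=cv2.inRange(hsv,lo,hi); k,_,st,c=cv2.connectedComponentsWithStats(m)
        for j in range(1,k):
            if 15<st[j,4]<6000: print(n,nm,st[j],c[j].round(1),onz(p,*c[j],z).round(0))
E
```

```text
top bl [321  77   4   9  33] [322.5  80.9] [859.   2.  92.]
top bl [369  76   4   9  30] [370.7  79.6] [ 860. -137.   92.]
top bl [274  78   3   9  25] [275.   81.7] [859. 139.  92.]
top bl [329 123   4   5  17] [330.6 124.9] [728. -19.  92.]
top bl [  76  193   79   99 4704] [108.7 248. ] [390. 605.  92.]
top bl [265 197   9   5  33] [269.1 199.4] [518. 158.  92.]
top bl [310 203   8   6  31] [313.5 205.9] [498.  33.  92.]
top bl [362 259  10   5  36] [366.4 261.1] [ 343. -110.   92.]
top red [394 109  11  30 145] [399.  123.2] [ 750. -227.   20.]
top red [ 433  207   39   45 1157] [455.5 232.3] [ 417. -381.   20.]
scene or [335 128  11   8  51] [339.9 131.1] [ 314. -107.   98.]
scene or [335 140   9   4  20] [338.4 141.9] [353. -83.  98.]
scene or [271 156  10   9  56] [275.4 160.2] [ 509. -167.   98.]
scene or [272 169   7   5  16] [274.3 171.6] [ 543. -142.   98.]
scene or [343 182  11  11  68] [347.9 185.8] [472.  31.  98.]
scene or [342 193  11   7  28] [346.  196.6] [505.  48.  98.]
scene or [385 211  12  12  83] [390.3 215.7] [493. 163.  98.]
scene or [384 224  11   5  31] [3
[... 153 characters left out ...]
scene bl [322 139  16  12  64] [330.2 144.2] [368. -99.  92.]
scene bl [256 167  18  16 102] [264.5 173.6] [ 558. -161.   92.]
scene bl [335 198  15  10  69] [342.4 201.9] [519.  48.  92.]
scene bl [374 228  17  11  88] [382.1 232.1] [541. 171.  92.]
scene bl [258 235   8   8  52] [261.4 238.5] [717. -29.  92.]
scene bl [171 250  15  12  81] [178.4 255.3] [ 859. -138.   92.]
scene bl [218 283  15  13  94] [225.2 288.8] [859.   1.  92.]
scene bl [270 320  16  14 113] [277.6 326.5] [859. 139.  92.]
scene bl [539 365  74  35 108] [580.1 384.6] [624. 632.  92.]
scene red [ 208  115   64   48 1231] [241.4 137.9] [ 432. -369.   20.]
scene red [181 217  32  19 253] [197.1 226.3] [ 743. -221.   20.]
```

View pics/topc.png

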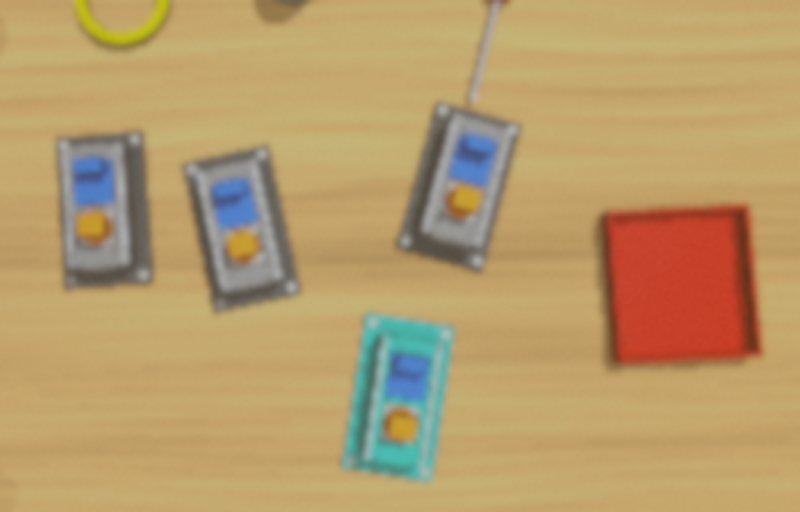

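View pics/scenec.png

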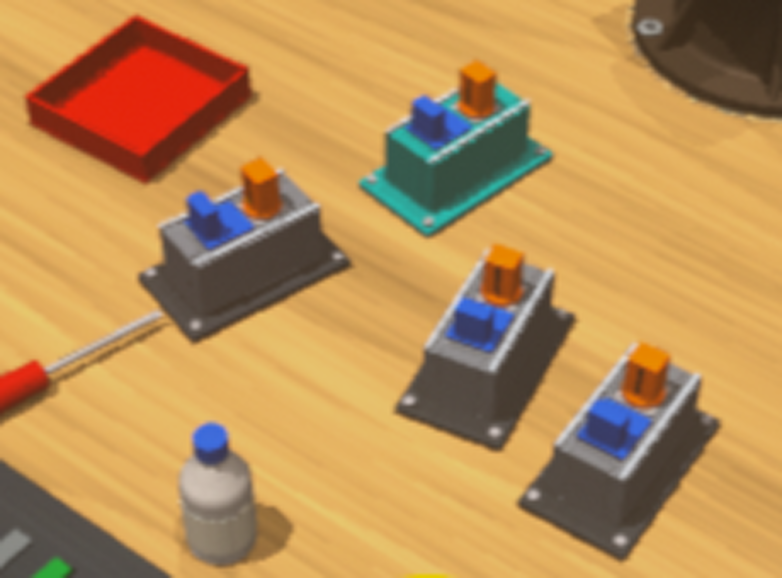

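The crops confirm it. The three grey holders stand in one group with their shutters on the far side (+x), and the turquoise one is separate. Now I'll refine the poses by fitting each foot plate in both views.

```bash
cat > fit.py <<'E'
from geo import *
from scipy.optimize import least_squares
P={n:optics.camera_params(n) for n in('top','scene')}
# hand/colour picked pixel obs: (cam, (hx,hy,hz) in holder, px)
def T(q,X):
    x,y,a=q; X=np.atleast_2d(np.array(X,float)); c,s=np.cos(a),np.sin(a)
    return np.c_[x+c*X[:,0]-s*X[:,1], y+s*X[:,0]+c*X[:,1], X[:,2]]
E
python3 - <<'E'
from fit import *
from scipy.spatial.transform import Rotation as R
s=env.state(); Rm=R.from_euler('xyz',s['tcp_rot']).as_matrix(); print(Rm.round(3), 'jaw yaw',np.degrees(np.arctan2(Rm[1,1],Rm[0,1])))
# crop->px
tc=lambda u,v:(240+u/3.2-.34,140+v/3.2-.34)
sc=lambda u,v:(200+u/3.4-.35,110+v/3.4-.35)
H={1:[('t',(93,227),(0,0,98)),('t',(92,168),(54,0,92)),('s',(650,359),(0,0,98)),('s',(610,408),(54,0,92))],
2:[('t',(242,245),(0,0,98)),('t',(231,190),(54,0,92)),('s',(504,257),(0,0,98)),('s',(476,307),(54,0,92))],
3:[('t',(464,200),(0,0,98)),('t',(476,147),(54,0,92)),('s',(261,171),(0,0,98)),('s',(203,200),(54,0,92))]}
for k,o in H.items():
    def f(q):
        r=[]
        for c,px,X in o:
            n={'t':'top','s':'scene'}[c]; u=(tc if c=='t' else sc)(*px)
            r+=list(proj(P[n],T(q,X))[0]-np.array(u))
        return r
    z=least_squares(f,[490,0,0]); print(k,z.x[:2].round(1),np.degrees(z.x[2]).round(1),np.round(z.fun,1))
E
```

```text
[[-0.     0.223  0.975]
 [-0.001  0.975 -0.223]
 [-1.    -0.001 -0.   ]] jaw yaw 77.11748189494234
1 [486.3 160.1] 1.3 [-0.9  0.1 -0.7 -0.6  0.  -1.6 -0.7  0.2]
2 [466.9  28. ] 11.9 [ 0.1  0.6 -0.6 -0.9  0.4 -1.1 -0.5  0.4]
3 [ 502.8 -165.4] -16.7 [ 0.1  0.5  1.1 -1.3  1.1 -0.7  0.1  1. ]
```

```bash
python3 -m handwheel '[{"travel":[29,-37,0],"roll":2},{"travel":[58,-75,0],"roll":4},{"travel":[87,-112,0],"roll":6},{"travel":[116,-150,0],"roll":8},{"travel":[145,-187,0],"roll":10},{"travel":[174,-225,0],"roll":12},{"travel":[203,-262,0],"roll":14},{"travel":[232,-300,0],"roll":14}]' -1 && python3 -m handwheel '[{"travel":[29,-37,0],"roll":0},{"travel":[58,-75,0],"roll":0},{"travel":[87,-112,0],"roll":0},{"travel":[115,-149,0],"roll":0},{"travel":[115,-149,0],"roll":0},{"travel":[115,-149,0],"roll":0}]'
python3 - <<'E'
from h import *
p,im=snap('wrist','w1'); print(p); print(env.state()['eef_pos'],env.state()['ft_force'],env.state()['t'])
E
```

```text
t: 0.9
eef_pos: [372.1, 307.6, 214.6]
tcp_rot: [2.476, 1.571, 2.497]
ft_force: [0.8, -0.0, 0.2]
opening: 1.001
t: 1.5
eef_pos: [486.4, 159.5, 214.2]
tcp_rot: [3.073, 1.57, 3.09]
ft_force: [0.4, -0.4, 0.1]
opening: 1.001
{'fx': 282.8706604187901, 'fy': 282.8706604187901, 'cx': 315.27557717948724, 'cy': 198.33178857245514, 'world_from_camera': array([[-1.76828911e-02, -9.59601233e-01, -2.80807387e-01,
         4.05951122e+02],
       [ 9.99843562e-01, -1.68564054e-02, -5.35846785e-03,
         1.58792485e+02],
       [ 4.08589195e-04, -2.80858211e-01,  9.59749185e-01,
         3.84510544e+02],
       [ 0.00000000e+00,  0.00000000e+00,  0.00000000e+00,
         1.00000000e+00]])}
[485.91085202 160.31749672 214.37586128] [0.14798311 0.50241484 0.37015663] 1.55
```

View pics/w1.png

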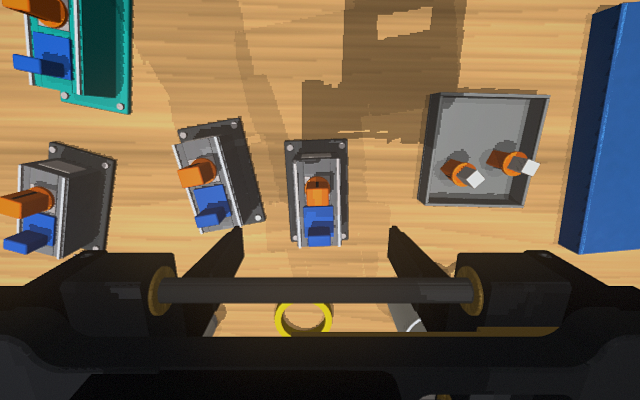

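Run:
```python
from h import *
im=cv2.imread('pics/w1.png')
a=cv2.resize(im[110:260,160:360],None,fx=4,fy=4,interpolation=cv2.INTER_CUBIC); cv2.imwrite('pics/w1c.png',a)
```

```text
(no output)
```

View pics/w1c.png

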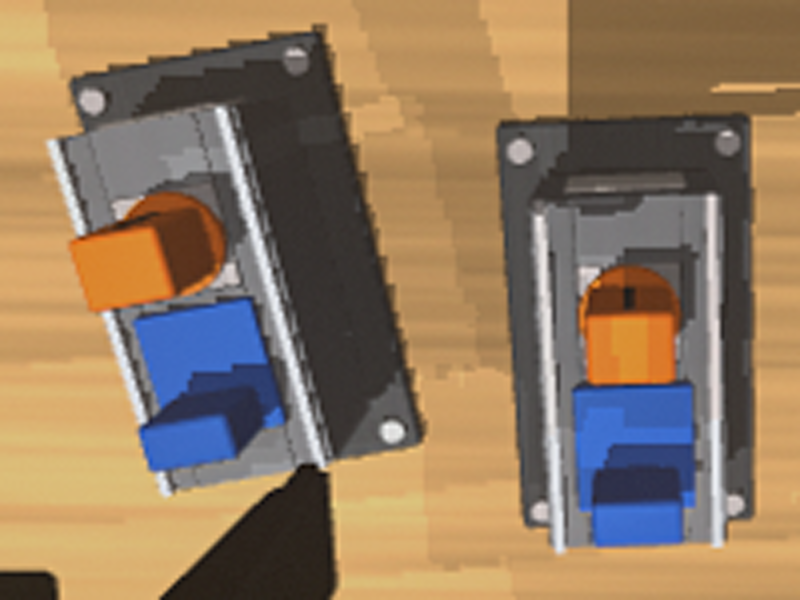

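```bash
cat >> fit.py <<'E'
def fit(p,obs,x0):
    X=np.array([o[0] for o in obs],float); U=np.array([o[1] for o in obs],float)
    z=least_squares(lambda q:(proj(p,T(q,X))-U).ravel(),x0,x_scale=[1,1,.01],loss='soft_l1'); 
    print(z.x[:2].round(1),np.degrees(z.x[2]).round(2)); print(z.fun.reshape(-1,2).round(1).tolist()); return z.x
E
python3 - <<'E'
from fit import *
M=np.array([[-1.76828911e-02, -9.59601233e-01, -2.80807387e-01,4.05951122e+02],[ 9.99843562e-01, -1.68564054e-02, -5.35846785e-03,1.58792485e+02],[ 4.08589195e-04, -2.80858211e-01,  9.59749185e-01,3.84510544e+02],[0,0,0,1]])
p=dict(fx=282.87,fy=282.87,cx=315.2756,cy=198.3318,world_from_camera=M)
B=[(-10,-12,98),(-10,12,98),(10,-12,98),(10,12,98)];Tb=[(47,-13,92),(47,13,92),(61,-13,92),(61,13,92)]
g=lambda L:[(160+u/4-.375,110+v/4-.375) for u,v in L]
fit(p,list(zip(B+Tb,g([(584,314),(674,311),(590,385),(671,382),(592,488),(685,488),(595,546),(683,543)]))),[486,160,0.02])
fit(p,list(zip(B+Tb,g([(70,240),(157,229),(90,311),(176,298),(141,428),(245,412),(152,470),(237,457)]))),[467,28,0.2])
E
```

```text
[487.1 162.4] 3.65
[[-0.3, -0.9], [0.2, -1.2], [-0.8, -0.4], [1.6, -0.7], [-0.2, 3.7], [-0.2, 2.7], [-0.3, 0.6], [0.6, 0.3]]
[467.6  31.3] 11.44
[[-0.9, -1.4], [-0.1, -2.8], [0.2, -0.5], [0.9, -1.3], [-0.5, 1.3], [-3.7, 1.2], [0.5, 2.4], [1.8, 1.7]]
```

Run:
```python
from h import *
im=cv2.imread('pics/w1.png')
a=cv2.resize(im[170:252,284:350],None,fx=7,fy=7,interpolation=cv2.INTER_NEAREST)
b=cv2.resize(im[150:232,174:240],None,fx=7,fy=7,interpolation=cv2.INTER_NEAREST)
for i in range(0,66,10):
    for q in(a,b): q[:4,i*7:i*7+2]=(0,0,255)
for i in range(0,82,10):
    for q in(a,b): q[i*7:i*7+2,:6]=(0,0,255)
cv2.imwrite('pics/w1d.png',np.hstack([a,b])[:, :800] if False else cv2.resize(np.hstack([a,b]),None,fx=.86,fy=1) )
```

```text
(no output)
```

View pics/w1d.png

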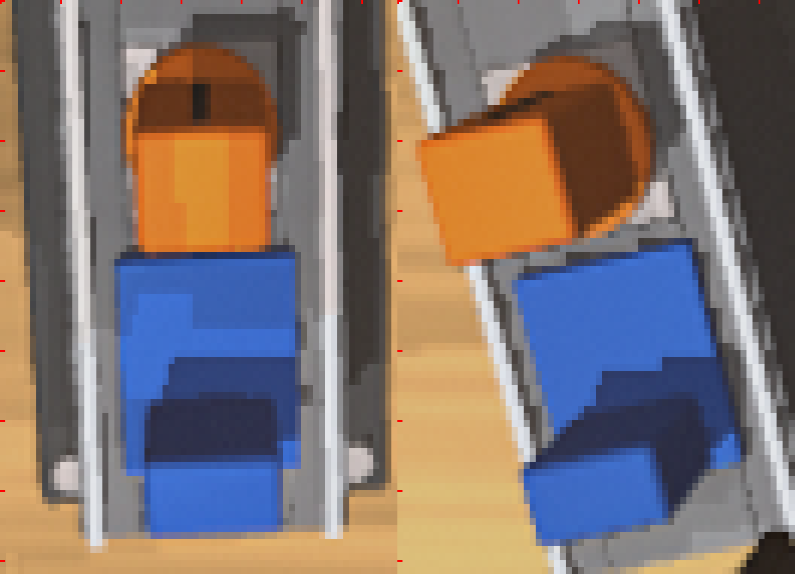

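```bash
cat >> fit.py <<'E'
B=[(-10,-12,98),(-10,12,98),(10,-12,98),(10,12,98)];Tb=[(47,-13,92),(47,13,92),(61,-13,92),(61,13,92)]
E
python3 - <<'E'
from fit import *
M=np.array([[-1.76828911e-02, -9.59601233e-01, -2.80807387e-01,4.05951122e+02],[ 9.99843562e-01, -1.68564054e-02, -5.35846785e-03,1.58792485e+02],[ 4.08589195e-04, -2.80858211e-01,  9.59749185e-01,3.84510544e+02],[0,0,0,1]])
p=dict(fx=282.87,fy=282.87,cx=315.2756,cy=198.3318,world_from_camera=M)
g=lambda L:np.array(L)-.5
fit(p,list(zip(B+Tb,g([(306.6,189.3),(328.5,188.3),(306.9,205.7),(328.9,205.4),(307.9,236.4),(330.5,235.4),(308.4,246.7),(330.5,246.4)]))),[486,160,0.02])
fit(p,list(zip(B+Tb,g([(177.8,170.7),(199,166.9),(182.3,187.9),(203.8,183.9),(195,216.9),(217.3,213.3),(197.7,227.9),(219.3,224.3)]))),[467,28,0.2])
E
```

```text
[487.7 162.4] 3.02
[[-0.7, -1.2], [0.4, -0.9], [-0.1, 0.7], [0.4, 0.2], [-0.4, -0.2], [0.2, 0.0], [-0.4, 0.9], [0.4, 0.4]]
[467.5  30.9] 11.12
[[-1.4, -2.1], [-0.0, -2.4], [0.0, -0.6], [0.8, -0.6], [-0.8, 1.4], [-0.2, 1.0], [0.2, 2.0], [1.2, 1.8]]
```

Holder 1 (left) is at (487.5, 162.4) with yaw 3°. The fit residuals are under 1.5 px. I'll align over it and descend.

```bash
python3 -m handwheel '[{"travel":[1.4,2.2,0],"roll":2},{"travel":[1.4,2.2,-40],"roll":2},{"travel":[1.4,2.2,-80],"roll":2},{"travel":[1.4,2.2,-110],"roll":2},{"travel":[1.4,2.2,-130],"roll":2},{"travel":[1.4,2.2,-130],"roll":2},{"travel":[1.4,2.2,-130],"roll":2}]'
python3 - <<'E'
from h import *
p,im=snap('wrist','w2'); s=env.state(); print(s['eef_pos'],s['ft_force'],s['t'])
E
```

```text
t: 2.25
eef_pos: [487.3, 163.4, 85.1]
tcp_rot: [2.866, 1.57, 2.922]
ft_force: [0.9, 0.0, 0.8]
opening: 0.999
[487.75787309 163.29004046  85.6747358 ] [-1.01574638  0.85230376 -0.58103445] 2.3
```

View pics/w2.png

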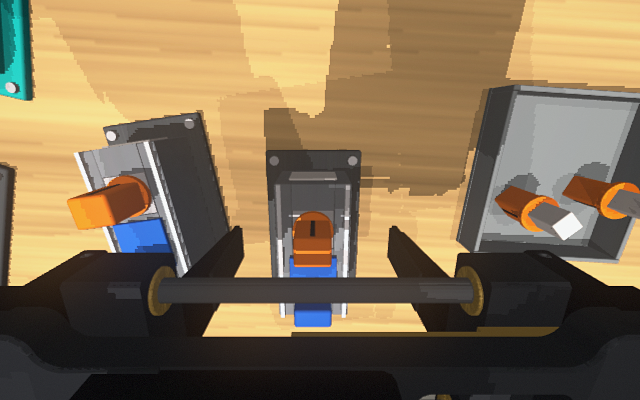

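The block (columns 294–332, centre 313) sits about 1 mm to -y of the middle of the fingers (316). I'll shift 1 mm, go down to z = 72 and close.

```bash
python3 -m handwheel '[{"travel":[0,-1,-13],"roll":0},{"travel":[0,-1,-13],"roll":0},{"travel":[0,-1,-13],"roll":0}]' && python3 -m handwheel '[{"travel":[0,0,0],"roll":0},{"travel":[0,0,0],"roll":0},{"travel":[0,0,0],"roll":0},{"travel":[0,0,0],"roll":0},{"travel":[0,0,0],"roll":0},{"travel":[0,0,0],"roll":0},{"travel":[0,0,0],"roll":0},{"travel":[0,0,0],"roll":0}]' 1
```

```text
t: 2.6
eef_pos: [487.9, 161.8, 72.7]
tcp_rot: [0.24, 1.57, 0.295]
ft_force: [-0.3, -1.3, 0.3]
opening: 0.998
t: 3.4
eef_pos: [487.7, 161.5, 71.6]
tcp_rot: [1.735, 1.571, 1.79]
ft_force: [-0.1, 0.6, 0.4]
opening: 0.383
```

```bash
python3 -m handwheel '[{"travel":[0,0,0],"roll":0},{"travel":[0,0,0],"roll":0},{"travel":[0,0,0],"roll":0},{"travel":[0,0,0],"roll":0}]'
```

```text
t: 3.8
eef_pos: [487.7, 161.5, 71.6]
tcp_rot: [2.38, 1.571, 2.435]
ft_force: [0.1, -0.9, -0.4]
opening: 0.252
```

It gripped at 24 mm with no side load. Pulling up in stages.

```bash
python3 -m handwheel '[{"travel":[0,0,1],"roll":0},{"travel":[0,0,2],"roll":0},{"travel":[0,0,3],"roll":0},{"travel":[0,0,4],"roll":0},{"travel":[0,0,4],"roll":0},{"travel":[0,0,4],"roll":0}]'
```

```text
t: 4.4
eef_pos: [487.7, 161.5, 75.6]
tcp_rot: [2.661, 1.571, 2.716]
ft_force: [1.5, -0.1, -7.8]
opening: 0.254
```

At 4 mm the force is 7.8 N, against 7.2 N expected for a held plug. Continuing to 10 mm.

```bash
python3 -m handwheel '[{"travel":[0,0,1.5],"roll":0},{"travel":[0,0,3],"roll":0},{"travel":[0,0,4.5],"roll":0},{"travel":[0,0,6],"roll":0},{"travel":[0,0,6],"roll":0},{"travel":[0,0,6],"roll":0}]'
python3 - <<'E'
from h import *
p,im=snap('wrist','w3'); s=env.state(); print(s['eef_pos'],s['ft_force'],s['t'])
a=cv2.resize(im[150:300,240:400],None,fx=4,fy=4,interpolation=cv2.INTER_NEAREST); cv2.imwrite('pics/w3c.png',a[:,:,::-1])
E
```

```text
t: 5.0
eef_pos: [487.6, 161.5, 81.6]
tcp_rot: [2.87, 1.571, 2.924]
ft_force: [2.6, -0.9, -11.9]
opening: 0.251
[487.6648539  161.4642383   81.54021703] [  3.24966229  -1.25822871 -11.83251524] 5.05
```

View pics/w3c.png

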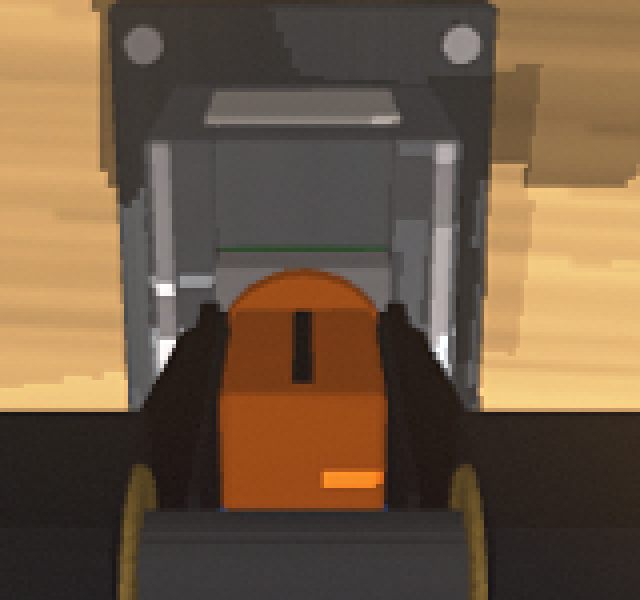

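The sleeve is up with the green band showing (crop row 249) and no red, at 11.9 N. I'll hold 0.6 s more, then lower it home.

```bash
python3 -m handwheel '[{"travel":[0,0,0],"roll":0},{"travel":[0,0,0],"roll":0},{"travel":[0,0,0],"roll":0},{"travel":[0,0,0],"roll":0},{"travel":[0,0,0],"roll":0},{"travel":[0,0,0],"roll":0}]' && python3 -m handwheel '[{"travel":[0,0,-2],"roll":0},{"travel":[0,0,-4],"roll":0},{"travel":[0,0,-6],"roll":0},{"travel":[0,0,-8],"roll":0},{"travel":[0,0,-9.5],"roll":0},{"travel":[0,0,-10],"roll":0},{"travel":[0,0,-10],"roll":0},{"travel":[0,0,-10],"roll":0}]'
```

```text
t: 5.65
eef_pos: [487.7, 161.5, 81.6]
tcp_rot: [2.487, 1.571, 2.541]
ft_force: [2.5, -0.8, -12.1]
opening: 0.247
t: 6.45
eef_pos: [487.7, 161.5, 71.8]
tcp_rot: [0.812, 1.571, 0.866]
ft_force: [-0.0, -0.8, -4.4]
opening: 0.25
```

```bash
python3 -m handwheel '[{"travel":[0,0,0],"roll":0},{"travel":[0,0,0],"roll":0},{"travel":[0,0,0],"roll":0},{"travel":[0,0,0],"roll":0},{"travel":[0,0,30],"roll":0},{"travel":[0,0,75],"roll":0},{"travel":[0,0,105],"roll":0},{"travel":[-6,-40,105],"roll":3}]' -1
python3 - <<'E'
from h import *
p,im=snap('wrist','w4')
a=cv2.resize(im[100:300,200:420],None,fx=3,fy=3); cv2.imwrite('pics/w4c.png',a[:,:,::-1])
E
python3 -m handwheel '[{"travel":[-5,-33,0],"roll":2},{"travel":[-10,-66,0],"roll":4},{"travel":[-14,-91,0],"roll":5},{"travel":[-14,-91,0],"roll":5},{"travel":[-14,-91,0],"roll":5},{"travel":[-14,-91,0],"roll":5}]'
python3 - <<'E'
from h import *
import pickle
p,im=snap('wrist','w5'); s=env.state(); print(s['eef_pos'],s['ft_force'],s['t']); pickle.dump(p,open('p5.pkl','wb'))
E
```

```text
t: 7.25
eef_pos: [483.8, 123.6, 180.5]
tcp_rot: [0.082, 1.563, 0.192]
ft_force: [1.3, -0.9, -0.6]
opening: 0.866
t: 7.9
eef_pos: [467.8, 31.1, 176.7]
tcp_rot: [1.043, 1.571, 1.237]
ft_force: [-0.2, 0.1, 0.3]
opening: 0.997
[467.79618631  31.1851501  176.62835038] [ 0.34033025  1.2254812  -0.04817405] 7.95
```

View pics/w4c.png

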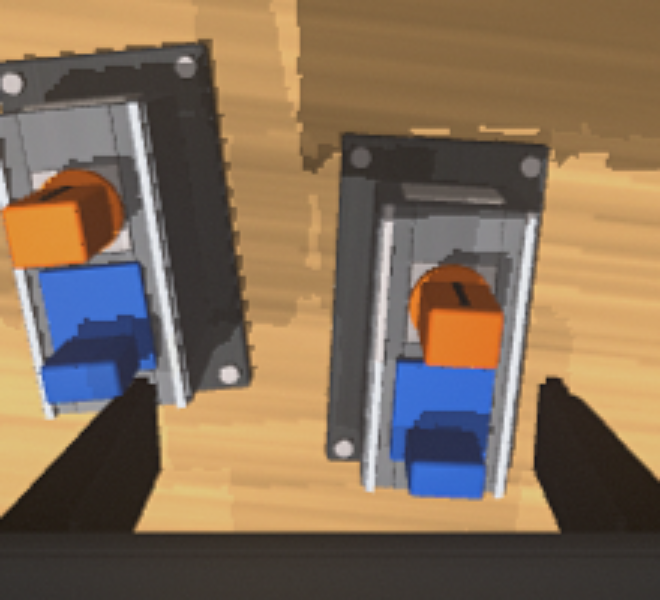

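View pics/w5.png

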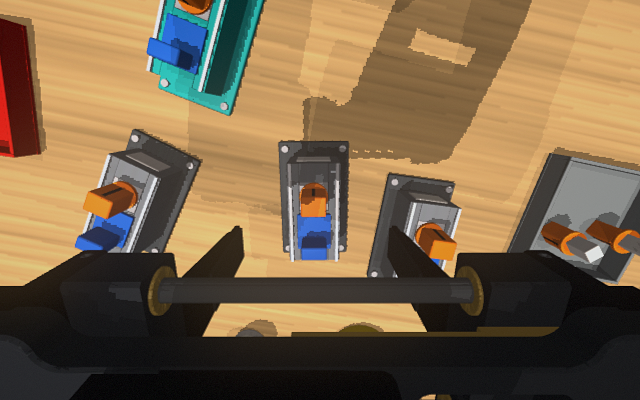

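Plug 1 is back home with its sleeve flush and shutter open. Now I'll refine holder 2, which is centred at px (313,200).

Run:
```python
from h import *
im=cv2.imread('pics/w5.png')
a=cv2.resize(im[170:262,270:355],None,fx=6.5,fy=6.5,interpolation=cv2.INTER_NEAREST)
b=cv2.resize(im[170:262,72:165],None,fx=6.5,fy=6.5,interpolation=cv2.INTER_NEAREST)
cv2.imwrite('pics/w5a.png',a);cv2.imwrite('pics/w5b.png',b)
```

```text
(no output)
```

View pics/w5a.png

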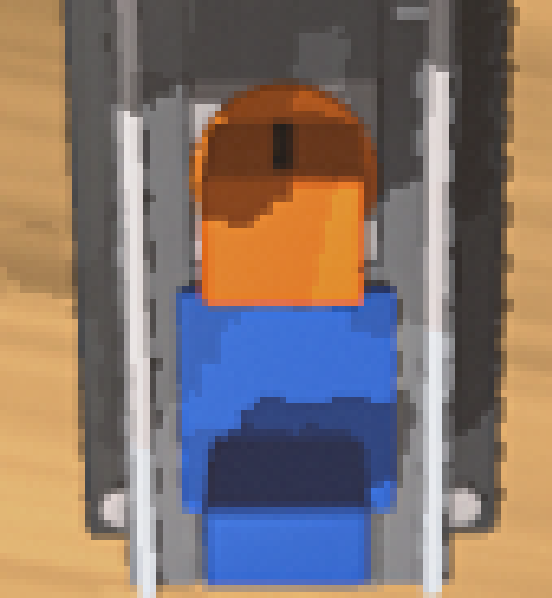

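View pics/w5b.png

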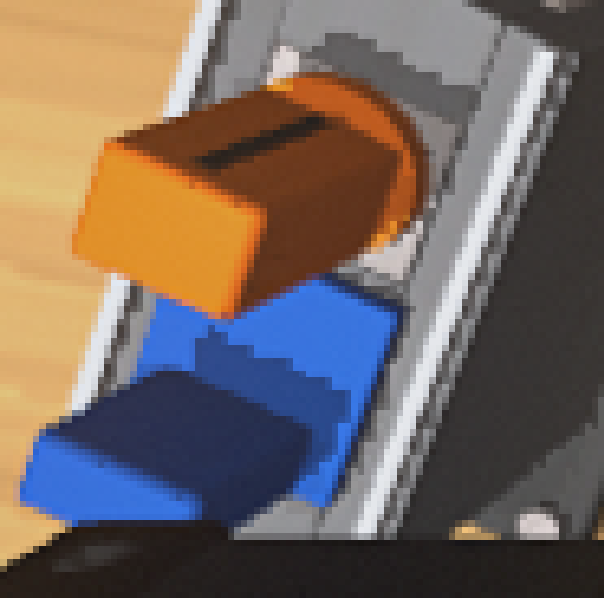

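Run:
```python
from fit import *
import pickle
p=pickle.load(open('p5.pkl','rb'))
g=lambda L,o:np.array(L)/6.5+np.array(o)-.5
fit(p,list(zip(B+Tb,g([(203,180),(363,180),(203,305),(364,305),(204,508),(370,508),(207,585),(370,585)],(270,170)))),[467,30,0.2])
fit(p,list(zip(B+Tb[:3],g([(107,145),(265,210),(75,252),(232,320),(40,432),(203,500),(20,500)],(72,170)))),[503,-165,-.28])
s=env.state(); 
from scipy.spatial.transform import Rotation as R
Rm=R.from_euler('xyz',s['tcp_rot']).as_matrix(); print('jaw yaw',np.degrees(np.arctan2(Rm[1,1],Rm[0,1])),s['eef_pos'])
```

```text
[467.6  29.9] 11.7
[[-0.9, -1.9], [0.7, -2.2], [-0.4, -0.5], [0.6, -0.8], [-0.3, 1.3], [0.4, 1.1], [-0.4, 2.2], [0.3, 1.9]]
[ 504.5 -164.7] -16.09
[[0.1, -2.8], [1.7, -1.2], [-0.5, -0.6], [0.8, 0.0], [-0.9, 1.3], [0.3, 1.9], [-1.3, 2.4]]
jaw yaw 101.1497281282525 [467.79618631  31.1851501  176.62835038]
```

```bash
python3 -m handwheel '[{"travel":[0.6,-1,-35],"roll":0.5},{"travel":[0.6,-1,-70],"roll":0.5},{"travel":[0.6,-1,-92],"roll":0.5},{"travel":[0.6,-1,-92],"roll":0.5},{"travel":[0.6,-1,-92],"roll":0.5}]'
python3 - <<'E'
from h import *
p,im=snap('wrist','w6'); s=env.state(); print(s['eef_pos'],s['ft_force'],s['t'])
E
```

```text
t: 8.45
eef_pos: [468.5, 30.0, 85.0]
tcp_rot: [2.641, 1.57, 2.844]
ft_force: [1.0, -0.3, 0.2]
opening: 1.003
[468.83629181  29.87341513  85.49233028] [ 0.69575496 -0.14519143 -0.13301453] 8.5
```

View pics/w6.png

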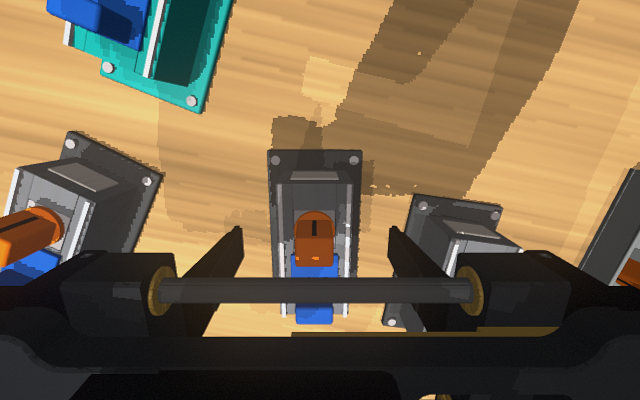

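The block is centred (295–333) between the fingers. Going down and closing.

```bash
python3 -m handwheel '[{"travel":[0,-0.4,-13],"roll":0},{"travel":[0,-0.4,-13],"roll":0},{"travel":[0,-0.4,-13],"roll":0}]' && python3 -m handwheel '[{"travel":[0,0,0],"roll":0},{"travel":[0,0,0],"roll":0},{"travel":[0,0,0],"roll":0},{"travel":[0,0,0],"roll":0},{"travel":[0,0,0],"roll":0},{"travel":[0,0,0],"roll":0},{"travel":[0,0,0],"roll":0},{"travel":[0,0,0],"roll":0}]' 1 && python3 -m handwheel '[{"travel":[0,0,0],"roll":0},{"travel":[0,0,0],"roll":0},{"travel":[0,0,0],"roll":0},{"travel":[0,0,0],"roll":0}]'; python3 -m handwheel '[{"travel":[0,0,1],"roll":0},{"travel":[0,0,2],"roll":0},{"travel":[0,0,3],"roll":0},{"travel":[0,0,4],"roll":0},{"travel":[0,0,4],"roll":0},{"travel":[0,0,4],"roll":0}]'
```

```text
t: 8.8
eef_pos: [468.7, 29.2, 72.7]
tcp_rot: [-0.201, 1.57, 0.002]
ft_force: [0.0, -0.5, 0.5]
opening: 1.001
t: 9.6
eef_pos: [468.3, 29.1, 71.6]
tcp_rot: [2.104, 1.571, 2.307]
ft_force: [-0.1, -0.1, 0.5]
opening: 0.383
t: 10.0
eef_pos: [468.3, 29.1, 71.6]
tcp_rot: [2.083, 1.571, 2.286]
ft_force: [0.1, -1.0, -0.3]
opening: 0.249
t: 10.6
eef_pos: [468.3, 29.1, 75.6]
tcp_rot: [2.259, 1.571, 2.462]
ft_force: [1.2, -2.3, -8.4]
opening: 0.25
```

```bash
python3 -m handwheel '[{"travel":[0,0,1.5],"roll":0},{"travel":[0,0,3],"roll":0},{"travel":[0,0,4.5],"roll":0},{"travel":[0,0,6],"roll":0},{"travel":[0,0,6],"roll":0},{"travel":[0,0,6],"roll":0}]'
python3 - <<'E'
from h import *
p,im=snap('wrist','w7'); s=env.state(); print(s['eef_pos'],s['ft_force'],s['t'])
a=cv2.resize(im[150:300,240:400],None,fx=4,fy=4,interpolation=cv2.INTER_NEAREST); cv2.imwrite('pics/w7c.png',a[:,:,::-1])
E
```

```text
t: 11.2
eef_pos: [468.3, 29.1, 81.6]
tcp_rot: [2.124, 1.571, 2.326]
ft_force: [2.4, -2.8, -12.7]
opening: 0.249
[468.24183707  29.07527372  81.55961486] [  2.29474425  -2.45894923 -12.09929939] 11.25
```

View pics/w7c.png

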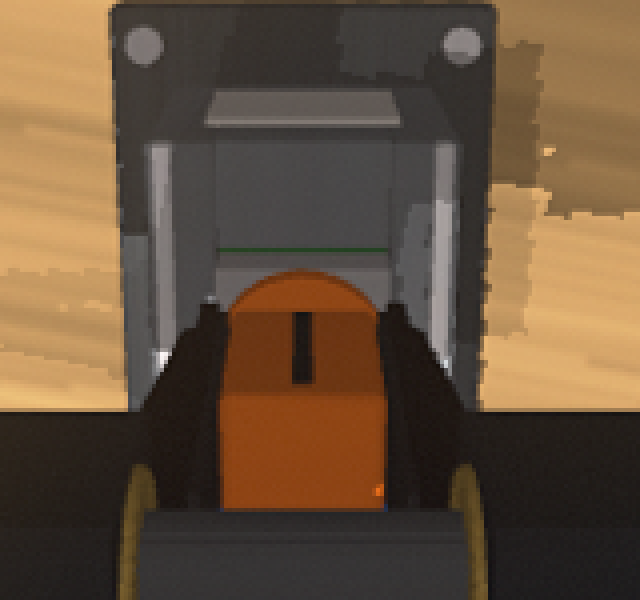

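The sleeve is up with green showing (crop row 249) at 12 N, so plug 2 holds as well. I'll hold it, lower it, release, and move to holder 3.

```bash
python3 -m handwheel '[{"travel":[0,0,0],"roll":0},{"travel":[0,0,0],"roll":0},{"travel":[0,0,0],"roll":0},{"travel":[0,0,0],"roll":0},{"travel":[0,0,0],"roll":0},{"travel":[0,0,0],"roll":0}]' && python3 -m handwheel '[{"travel":[0,0,-2],"roll":0},{"travel":[0,0,-4],"roll":0},{"travel":[0,0,-6],"roll":0},{"travel":[0,0,-8],"roll":0},{"travel":[0,0,-9.5],"roll":0},{"travel":[0,0,-10],"roll":0},{"travel":[0,0,-10],"roll":0},{"travel":[0,0,-10],"roll":0}]' && python3 -m handwheel '[{"travel":[0,0,0],"roll":0},{"travel":[0,0,0],"roll":0},{"travel":[0,0,0],"roll":0},{"travel":[0,0,0],"roll":0},{"travel":[0,0,30],"roll":0},{"travel":[0,0,75],"roll":0},{"travel":[0,0,105],"roll":0},{"travel":[7,-40,105],"roll":-6}]' -1
python3 - <<'E'
from h import *
p,im=snap('wrist','w8')
a=cv2.resize(im[100:300,200:420],None,fx=3,fy=3); cv2.imwrite('pics/w8c.png',a[:,:,::-1])
E
python3 -m handwheel '[{"travel":[8,-45,0],"roll":-7},{"travel":[15,-90,0],"roll":-14},{"travel":[22,-130,0],"roll":-20},{"travel":[29,-154,0],"roll":-21.5},{"travel":[29,-154,0],"roll":-21.5},{"travel":[29,-154,0],"roll":-21.5},{"travel":[29,-154,0],"roll":-21.5}]'
python3 - <<'E'
from h import *
import pickle
p,im=snap('wrist','w9'); s=env.state(); print(s['eef_pos'],s['ft_force'],s['t']); pickle.dump(p,open('p9.pkl','wb'))
from scipy.spatial.transform import Rotation as R
Rm=R.from_euler('xyz',s['tcp_rot']).as_matrix(); print('jaw yaw',np.degrees(np.arctan2(Rm[1,1],Rm[0,1])))
a=cv2.resize(im[170:290,250:370],None,fx=5,fy=5,interpolation=cv2.INTER_NEAREST); cv2.imwrite('pics/w9c.png',a[:,:,::-1])
E
```

```text
t: 11.85
eef_pos: [468.3, 29.1, 81.6]
tcp_rot: [2.371, 1.571, 2.574]
ft_force: [2.0, -2.8, -12.7]
opening: 0.249
t: 12.65
eef_pos: [468.3, 29.1, 71.8]
tcp_rot: [0.572, 1.571, 0.775]
ft_force: [1.1, -3.2, -4.6]
opening: 0.252
t: 13.45
eef_pos: [476.4, -9.0, 180.5]
tcp_rot: [-0.156, 1.564, -0.055]
ft_force: [0.5, 0.5, -1.1]
opening: 0.864
t: 14.2
eef_pos: [503.9, -163.9, 176.6]
tcp_rot: [2.67, 1.57, 2.394]
ft_force: [-0.3, -0.0, 0.2]
opening: 1.0
[ 504.04138317 -163.82392451  176.68705096] [ 0.2964825   0.59279612 -0.2283839 ] 14.25
jaw yaw 74.20224688349627
```

View pics/w8c.png

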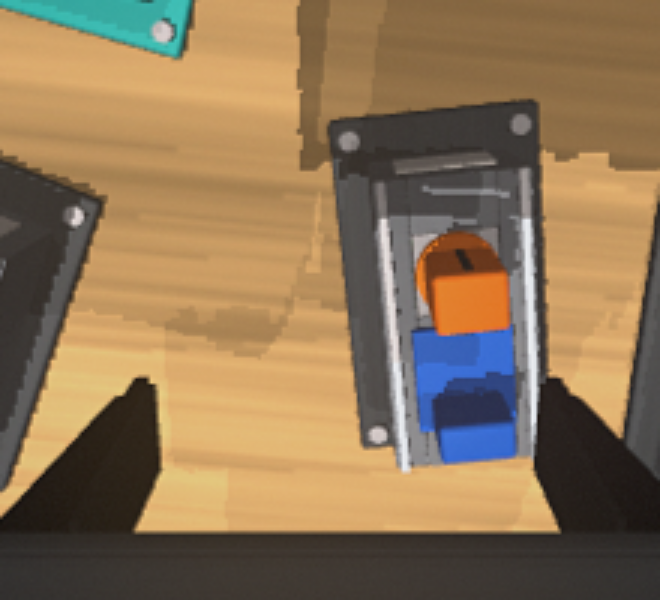

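View pics/w9.png

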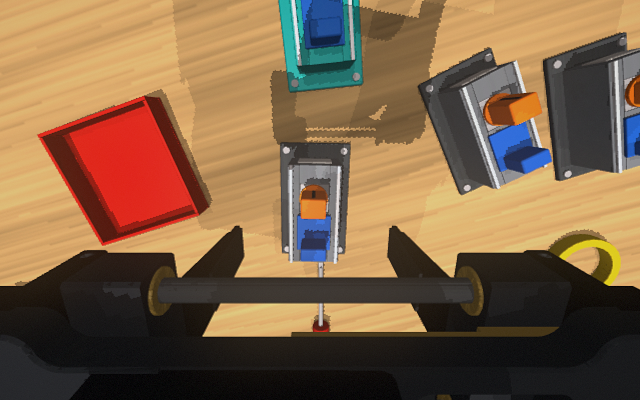

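View pics/w9c.png

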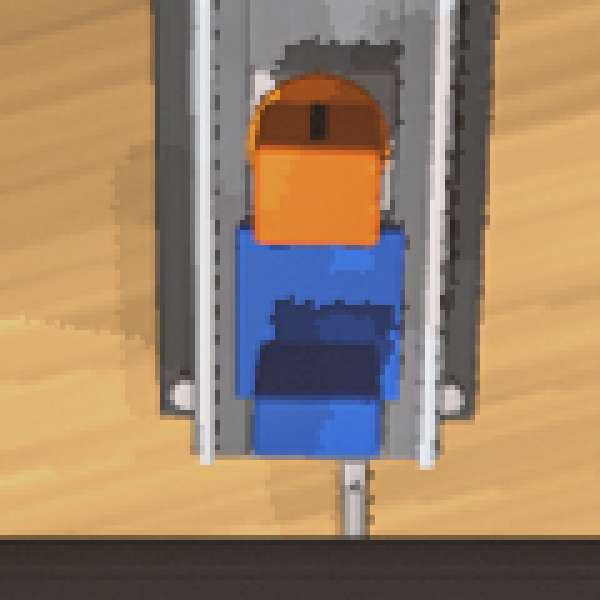

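Plug 2 is home. Holder 3's block is centred at px (313,210). Fitting it.

Run:
```python
from fit import *
import pickle
p=pickle.load(open('p9.pkl','rb'))
g=lambda L,o:np.array(L)/5+np.array(o)-.5
fit(p,list(zip(B+Tb,g([(255,150),(381,150),(256,245),(380,245),(254,400),(381,400),(255,456),(380,456)],(250,170)))),[503,-165,-.28])
```

```text
[ 504.7 -165.7] -16.05
[[-0.5, -2.3], [0.5, -2.2], [-0.5, -0.7], [0.4, -0.6], [-0.4, 1.2], [0.4, 1.3], [-0.4, 2.6], [0.4, 2.7]]
```

```bash
python3 -m handwheel '[{"travel":[1,-1.9,-35],"roll":0},{"travel":[1,-1.9,-70],"roll":0},{"travel":[1,-1.9,-95],"roll":0},{"travel":[1,-1.9,-105],"roll":0},{"travel":[1,-1.9,-105],"roll":0}]'
python3 - <<'E'
from h import *
p,im=snap('wrist','w10'); s=env.state(); print(s['eef_pos'],s['ft_force'],s['t'])
E
```

```text
t: 14.75
eef_pos: [505.0, -166.0, 71.0]
tcp_rot: [2.927, 1.569, 2.651]
ft_force: [0.8, -0.2, 0.3]
opening: 1.0
[ 505.49072553 -166.36736637   72.02763348] [-0.05115462  0.90352319  0.90422991] 14.8
```

View pics/w10.png

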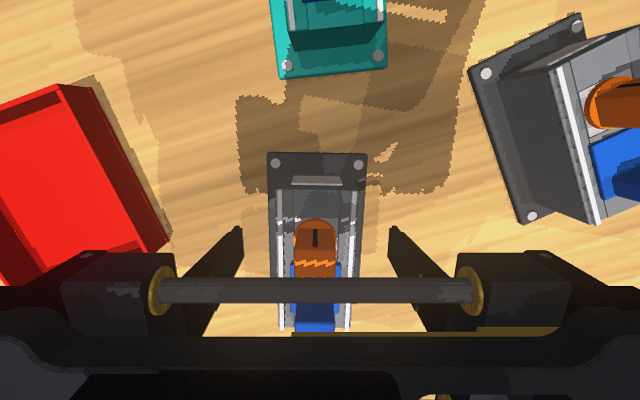

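Centred (294–335). Closing and pulling.

```bash
python3 -m handwheel '[{"travel":[0,0,0],"roll":0},{"travel":[0,0,0],"roll":0},{"travel":[0,0,0],"roll":0},{"travel":[0,0,0],"roll":0},{"travel":[0,0,0],"roll":0},{"travel":[0,0,0],"roll":0},{"travel":[0,0,0],"roll":0},{"travel":[0,0,0],"roll":0}]' 1 && python3 -m handwheel '[{"travel":[0,0,0],"roll":0},{"travel":[0,0,0],"roll":0},{"travel":[0,0,0],"roll":0},{"travel":[0,0,0],"roll":0}]'; python3 -m handwheel '[{"travel":[0,0,1],"roll":0},{"travel":[0,0,2],"roll":0},{"travel":[0,0,3],"roll":0},{"travel":[0,0,4],"roll":0},{"travel":[0,0,4],"roll":0},{"travel":[0,0,4],"roll":0}]'
```

```text
t: 15.6
eef_pos: [505.3, -166.8, 71.6]
tcp_rot: [1.77, 1.571, 1.493]
ft_force: [-0.4, 0.1, -0.1]
opening: 0.384
t: 16.0
eef_pos: [505.3, -166.7, 71.6]
tcp_rot: [2.014, 1.57, 1.737]
ft_force: [0.0, 1.8, 0.3]
opening: 0.25
t: 16.6
eef_pos: [505.1, -166.7, 75.7]
tcp_rot: [2.518, 1.57, 2.241]
ft_force: [0.5, 3.9, -2.0]
opening: 0.25
```

Only 2 N at 4 mm, so this looks like the loose one. I'll lift on to 10 mm and look.

```bash
python3 -m handwheel '[{"travel":[0,0,1.5],"roll":0},{"travel":[0,0,3],"roll":0},{"travel":[0,0,4.5],"roll":0},{"travel":[0,0,6],"roll":0},{"travel":[0,0,6],"roll":0},{"travel":[0,0,6],"roll":0}]'
python3 - <<'E'
from h import *
p,im=snap('wrist','w11'); s=env.state(); print(s['eef_pos'],s['ft_force'],s['t'])
a=cv2.resize(im[150:300,240:400],None,fx=4,fy=4,interpolation=cv2.INTER_NEAREST); cv2.imwrite('pics/w11c.png',a[:,:,::-1])
E
```

```text
t: 17.2
eef_pos: [505.4, -166.8, 82.0]
tcp_rot: [0.31, 1.57, 0.033]
ft_force: [0.9, 5.5, -0.7]
opening: 0.25
[ 505.38391551 -166.76452583   81.95760865] [ 0.20250838  5.14140057 -0.29269303] 17.25
```

View pics/w11c.png

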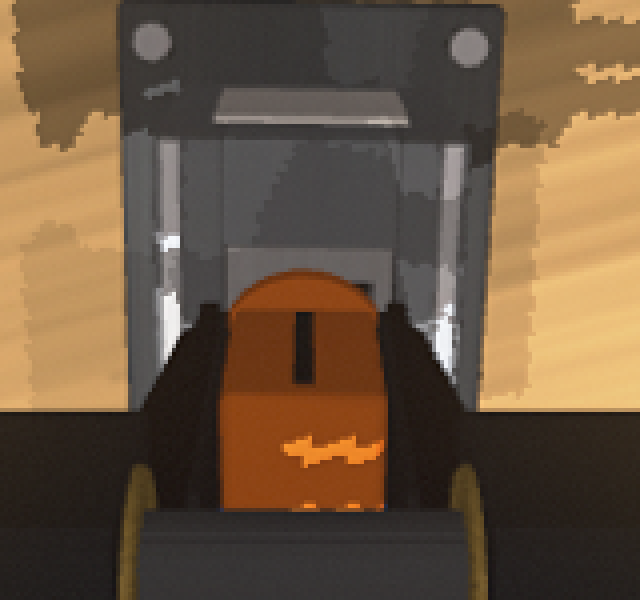

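The sleeve stays flush (crop row 250, no band) with the stem sliding at about 0 N. This is the loose plug. Now I'll locate the red tray from its rim corners in the w9 view.

```bash
python3 - <<'E'
from fit import *
import pickle
p=pickle.load(open('p9.pkl','rb'))
r=[onz(p,u,v,32) for u,v in[(38,135),(148,96),(210,207),(104,244)]]
print(np.round(r,0), np.mean(r,0).round(0))
pt=optics.camera_params('top'); print(np.mean([onz(pt,240+u/3.2,140+v/3.2,32) for u,v in[(605,213),(747,207),(760,353),(614,362)]],0).round(0))
E
python3 -m handwheel '[{"travel":[0,0.8,1],"roll":0},{"travel":[0,0.8,6],"roll":0},{"travel":[0,0.8,14],"roll":0},{"travel":[0,0.8,24],"roll":0},{"travel":[0,0.8,34],"roll":0},{"travel":[0,0.8,50],"roll":0},{"travel":[0,0.8,75],"roll":0},{"travel":[0,0.8,85],"roll":0}]'
```

```text
[[ 364. -437.   32.]
 [ 360. -305.   32.]
 [ 492. -288.   32.]
 [ 501. -430.   32.]] [ 429. -365.   32.]
[ 428. -371.   32.]
t: 18.05
eef_pos: [506.0, -166.3, 169.3]
tcp_rot: [-0.137, 1.567, -0.414]
ft_force: [0.2, 0.3, -0.0]
opening: 0.249
```

```bash
python3 -m handwheel '[{"travel":[-14,-37,0],"roll":0},{"travel":[-30,-78,0],"roll":0},{"travel":[-46,-120,0],"roll":0},{"travel":[-62,-162,0],"roll":0},{"travel":[-78,-203,0],"roll":0},{"travel":[-78,-203,0],"roll":0},{"travel":[-78,-203,0],"roll":0}]'
python3 - <<'E'
from h import *
p,im=snap('wrist','w12'); s=env.state(); print(s['eef_pos'],s['ft_force'],s['t'])
E
```

```text
t: 18.75
eef_pos: [426.7, -369.5, 166.5]
tcp_rot: [2.07, 1.57, 1.791]
ft_force: [0.1, 1.3, -0.7]
opening: 0.249
[ 427.1426025  -368.64052426  166.57136313] [ 0.30240212 -0.43982289 -0.66602287] 18.8
```

View pics/w12.png

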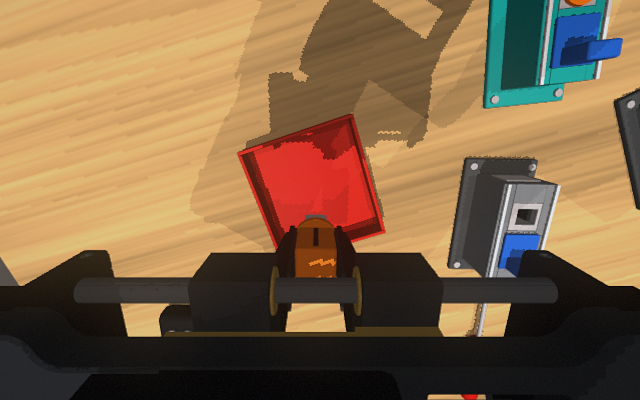

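The plug is held over the tray and holder 3's bore is empty at (525,215). Lowering it.

```bash
python3 -m handwheel '[{"travel":[0,0,-40],"roll":0},{"travel":[0,0,-80],"roll":0},{"travel":[0,0,-105],"roll":0},{"travel":[0,0,-117],"roll":0},{"travel":[0,0,-122],"roll":0},{"travel":[0,0,-123],"roll":0},{"travel":[0,0,-124],"roll":0},{"travel":[0,0,-124],"roll":0}]'
```

```text
t: 19.6
eef_pos: [427.7, -369.3, 43.6]
tcp_rot: [-0.496, 1.569, -0.773]
ft_force: [-0.3, 0.0, -0.2]
opening: 0.25
```

```bash
python3 -m handwheel '[{"travel":[0,0,-0.5],"roll":0},{"travel":[0,0,-0.8],"roll":0},{"travel":[0,0,-0.8],"roll":0}]'; python3 -m handwheel '[{"travel":[0,0,0],"roll":0},{"travel":[0,0,0],"roll":0},{"travel":[0,0,0],"roll":0},{"travel":[0,0,0],"roll":0}]' 0
```

```text
t: 19.9
eef_pos: [427.3, -369.1, 42.1]
tcp_rot: [-0.307, 1.571, -0.584]
ft_force: [-0.1, -0.2, -0.7]
opening: 0.254
t: 20.3
eef_pos: [427.3, -369.0, 41.8]
tcp_rot: [1.463, 1.571, 1.186]
ft_force: [-0.2, 0.0, 0.8]
opening: 0.484
```

```bash
python3 -m handwheel '[{"travel":[0,0,30],"roll":0},{"travel":[0,0,75],"roll":0},{"travel":[0,0,120],"roll":0},{"travel":[-20,30,130],"roll":0},{"travel":[-40,50,130],"roll":0},{"travel":[-40,50,130],"roll":0}]' -1;  python3 - <<'E'
from h import *
p,im=snap('wrist','w13'); s=env.state(); print(s['eef_pos'],s['ft_force'],s['t'])
E
```

```text
t: 20.9
eef_pos: [385.6, -316.9, 172.5]
tcp_rot: [2.462, 1.57, 2.185]
ft_force: [0.6, -1.1, 0.4]
opening: 0.946
[ 386.8396297  -318.39684753  172.47961576] [ 0.92900527 -0.03895399  0.00424739] 20.95
```

View pics/w13.png

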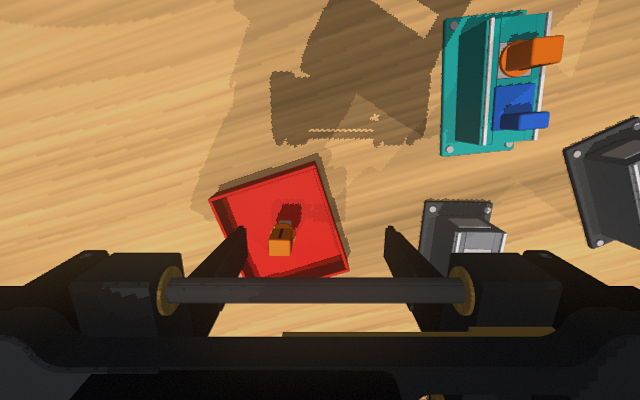

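The plug stands upright inside the red tray, at px (280,245). Next is the shutter tab at about (557, -181).

```bash
python3 -m handwheel '[{"travel":[34,28,0],"roll":0},{"travel":[68,56,0],"roll":0},{"travel":[102,84,0],"roll":0},{"travel":[136,112,0],"roll":0},{"travel":[170,137,0],"roll":0},{"travel":[170,137,-40],"roll":0},{"travel":[170,137,-70],"roll":0},{"travel":[170,137,-70],"roll":0}]' -1;  python3 - <<'E'
from h import *
import pickle
p,im=snap('wrist','w14'); s=env.state(); print(s['eef_pos'],s['ft_force'],s['t']); pickle.dump(p,open('p14.pkl','wb'))
E
```

```text
t: 21.75
eef_pos: [556.5, -181.4, 98.0]
tcp_rot: [2.975, 1.564, 2.699]
ft_force: [-0.7, -0.4, 0.1]
opening: 0.999
[ 557.28268705 -182.0347315   100.32317831] [ 1.35738238  0.87614546 -0.02805634] 21.8
```

View pics/w14.png

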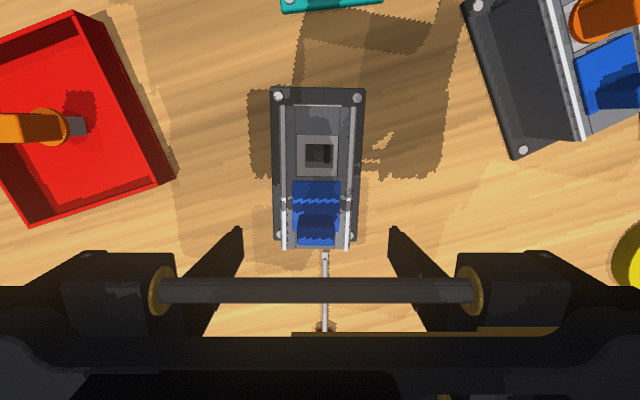

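```bash
python3 -m handwheel '[{"travel":[0,0.4,-20],"roll":0},{"travel":[0,0.4,-29],"roll":0},{"travel":[0,0.4,-29],"roll":0}]' && python3 -m handwheel '[{"travel":[0,0,0],"roll":0},{"travel":[0,0,0],"roll":0},{"travel":[0,0,0],"roll":0},{"travel":[0,0,0],"roll":0},{"travel":[0,0,0],"roll":0},{"travel":[0,0,0],"roll":0},{"travel":[0,0,0],"roll":0},{"travel":[0,0,0],"roll":0}]' 1 && python3 -m handwheel '[{"travel":[0,0,0],"roll":0},{"travel":[0,0,0],"roll":0},{"travel":[0,0,0],"roll":0},{"travel":[0,0,0],"roll":0}]'
```

```text
t: 22.1
eef_pos: [557.4, -182.0, 73.0]
tcp_rot: [2.759, 1.57, 2.482]
ft_force: [-0.1, -0.8, -0.4]
opening: 0.998
t: 22.9
eef_pos: [557.3, -181.6, 72.8]
tcp_rot: [1.812, 1.571, 1.535]
ft_force: [-0.6, -0.7, -0.3]
opening: 0.385
t: 23.3
eef_pos: [557.3, -181.5, 72.8]
tcp_rot: [1.712, 1.571, 1.435]
ft_force: [0.5, 0.9, -0.7]
opening: 0.271
```

Gripped at about 26 mm. Sliding 42 mm towards the bore.

```bash
python3 -m handwheel '[{"travel":[-6.7,1.9,0],"roll":0},{"travel":[-15.4,4.4,0],"roll":0},{"travel":[-25,7.2,0],"roll":0},{"travel":[-33.6,9.6,0],"roll":0},{"travel":[-38.4,11,0],"roll":0},{"travel":[-40.4,11.6,0],"roll":0},{"travel":[-40.8,11.7,0],"roll":0},{"travel":[-40.8,11.7,0],"roll":0}]'
```

```text
t: 24.1
eef_pos: [520.1, -170.4, 73.2]
tcp_rot: [0.025, 1.561, -0.253]
ft_force: [24.3, 3.6, -15.9]
opening: 0.273
```

The force rose to 24 N about 3 mm before the expected end. I'll look before going further.

Run:
```python
from h import *
p,im=snap('wrist','w15'); s=env.state(); print(s['eef_pos'],s['ft_force'],s['t'])
a=cv2.resize(im[110:310,220:420],None,fx=3,fy=3,interpolation=cv2.INTER_NEAREST); cv2.imwrite('pics/w15c.png',a[:,:,::-1])
```

```text
[ 520.047626   -170.40910867   73.13392913] [ 23.22247637   4.57515804 -15.30612464] 24.15
```

View pics/w15c.png

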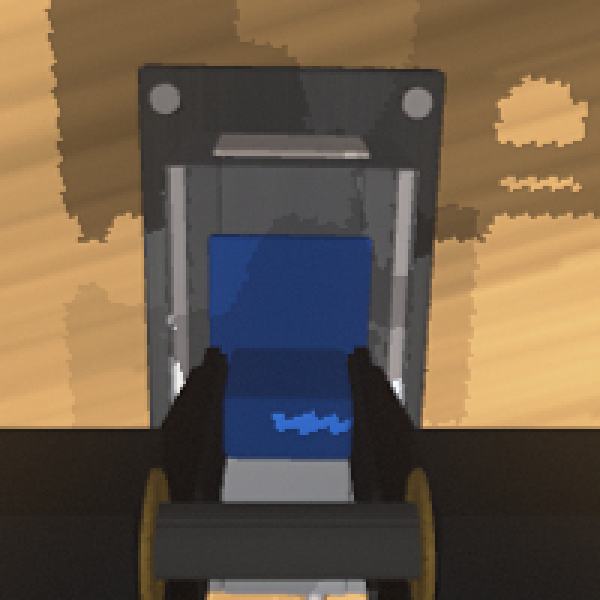

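The plate covers the bore and seems to be against its stop. I'll release, rise and measure.

```bash
python3 -m handwheel '[{"travel":[1,-0.3,0],"roll":0},{"travel":[1,-0.3,0],"roll":0},{"travel":[1,-0.3,0],"roll":0},{"travel":[1,-0.3,0],"roll":0},{"travel":[1,-0.3,0],"roll":0},{"travel":[1,-0.3,30],"roll":0},{"travel":[1,-0.3,70],"roll":0},{"travel":[1,-0.3,100],"roll":0}]' -1; python3 -m handwheel '[{"travel":[0,0,0],"roll":0},{"travel":[0,0,0],"roll":0},{"travel":[0,0,0],"roll":0}]'
python3 - <<'E'
from h import *
import pickle
p,im=snap('wrist','w16'); s=env.state(); print(s['eef_pos'],s['ft_force'],s['t']); pickle.dump(p,open('p16.pkl','wb'))
a=cv2.resize(im[150:270,250:370],None,fx=5,fy=5,interpolation=cv2.INTER_NEAREST); cv2.imwrite('pics/w16c.png',a[:,:,::-1])
E
```

```text
t: 24.95
eef_pos: [517.5, -170.3, 174.7]
tcp_rot: [-0.134, 1.57, -0.411]
ft_force: [-0.3, 0.1, 0.7]
opening: 0.886
t: 25.25
eef_pos: [517.0, -170.0, 171.9]
tcp_rot: [2.947, 1.569, 2.67]
ft_force: [0.7, 0.4, 0.3]
opening: 0.999
[ 516.97055497 -170.00681081  171.70063704] [ 0.21660862 -0.28751053 -0.17392329] 25.3
```

View pics/w16c.png

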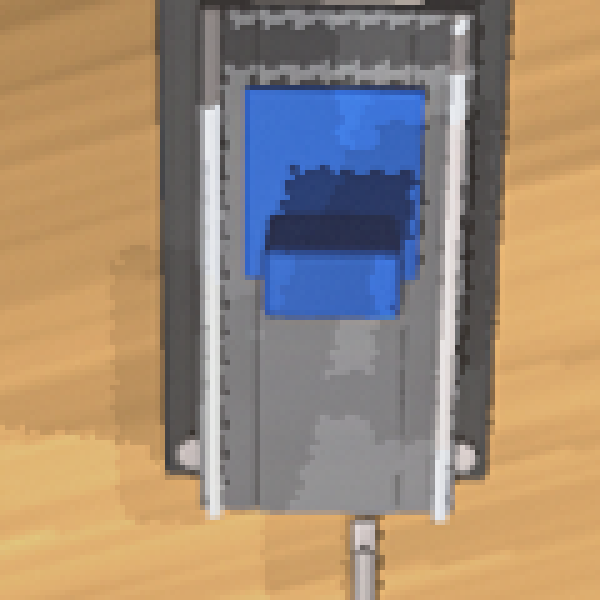

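Run:
```python
from fit import *
import pickle
a=np.radians(-16); d=np.array([np.cos(a),np.sin(a),0])
def f(pk,o,L):
    p=pickle.load(open(pk,'rb'))
    return [round(float(onz(p,o[0]+u/5-.5,o[1]+v/5-.5,z)@d),1) for u,v,z in L]
print('w9 end, tab far, near, block far, near, plate front z64',f('p9.pkl',(250,170),[(320,460,60),(318,456,92),(318,400,92),(318,245,98),(318,150,98),(320,230,64)]))
print('w16 end, tab far, near, plate front',f('p16.pkl',(250,150),[(330,512,60),(333,318,92),(333,250,92),(335,90,64)]))
```

```text
w9 end, tab far, near, block far, near, plate front z64 [607.4, 588.8, 576.4, 541.5, 522.9, 550.8]
w16 end, tab far, near, plate front [607.0, 550.7, 537.4, 512.6]
```

Run:
```python
from h import *
p,im=snap('scene','s2'); a=cv2.resize(im[140:220,225:315],None,fx=6,fy=6,interpolation=cv2.INTER_CUBIC); cv2.imwrite('pics/s2c.png',a[:,:,::-1])
im=cv2.imread('pics/w14.png'); cv2.imwrite('pics/w14c.png',cv2.resize(im[80:260,260:380],None,fx=4,fy=4,interpolation=cv2.INTER_NEAREST)[:,:,:])
im=cv2.imread('pics/w16.png'); cv2.imwrite('pics/w16d.png',cv2.resize(im[130:270,260:380],None,fx=5,fy=5,interpolation=cv2.INTER_NEAREST))
```

```text
(no output)
```

View pics/s2c.png

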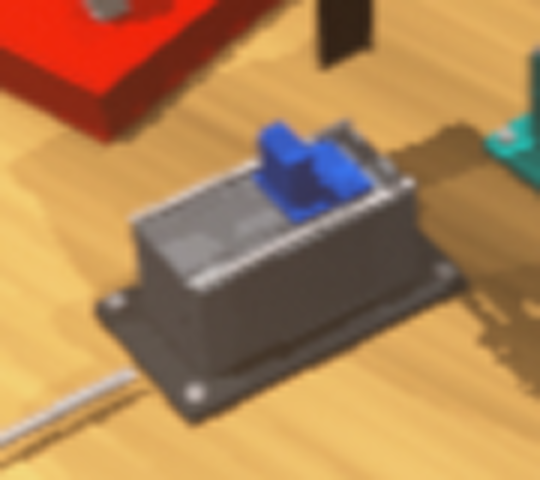

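View pics/w14c.png

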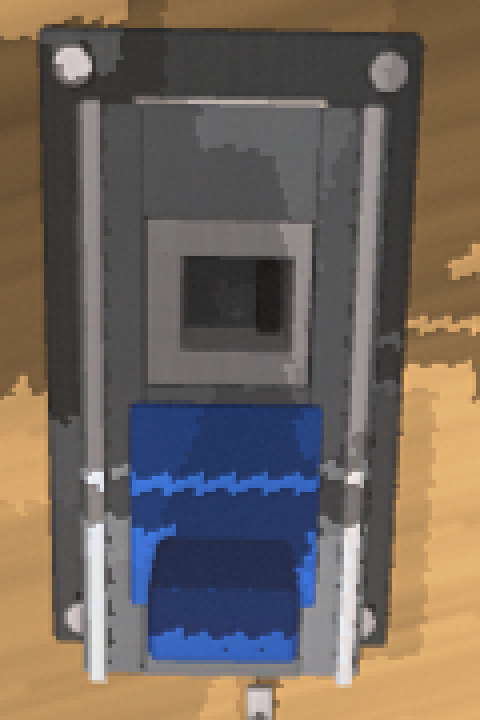

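View pics/w16d.png

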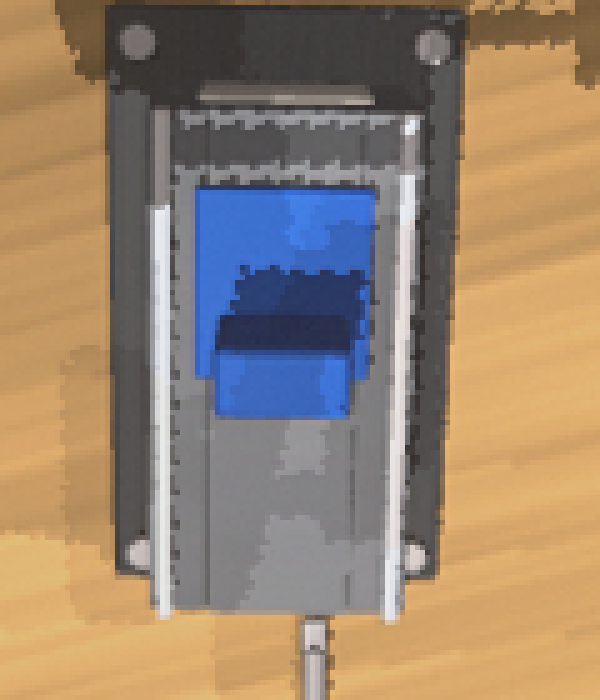

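Run:
```python
from fit import *
import pickle
a=np.radians(-16); d=np.array([np.cos(a),np.sin(a),0])
def f(pk,o,s,L):
    p=pickle.load(open(pk,'rb'))
    return np.array([float(onz(p,o[0]+u/s-.5,o[1]+v/s-.5,z)@d) for u,v,z in L])
r=f('p14.pkl',(260,80),4,[(230,103,60),(230,675,60),(230,220,60),(228,385,60),(226,405,64),(226,605,64),(225,590,92),(225,660,92)])
n=(r-r[0])/(r[1]-r[0])*110; print('w14 near,far,slv-,slv+,plate-,plate+,tab-,tab+',r.round(1),n.round(1))
r=f('p16.pkl',(260,130),5,[(288,108,60),(280,610,60),(285,188,64),(283,380,64),(283,352,92),(283,417,92)])
n=(r-r[0])/(r[1]-r[0])*110; print('w16 near,far,plate-,plate+,tab-,tab+',r.round(1),n.round(1))
```

```text
w14 near,far,slv-,slv+,plate-,plate+,tab-,tab+ [497.2 607.1 517.2 547.5 550.4 590.2 575.9 588.6] [  0.  110.   20.1  50.3  53.3  93.1  78.8  91.6]
w16 near,far,plate-,plate+,tab-,tab+ [496.9 606.5 512.2 552.2 537.8 550.5] [  0.  110.   15.3  55.5  41.1  53.8]
```

Measured against the holder's 110 mm length, the plate is now centred on the bore (+0.2 mm). The tab is 12.2 mm from the bore axis, where fully shut is 12. It had started at about 50 mm rather than 54, which explains the early stop. Last, an overview check.

```bash
python3 -m handwheel '[{"travel":[-20,30,20],"roll":0},{"travel":[-40,65,50],"roll":4},{"travel":[-50,105,60],"roll":8},{"travel":[-50,120,60],"roll":10},{"travel":[-50,120,60],"roll":10},{"travel":[-50,120,60],"roll":10}]'
python3 - <<'E'
from h import *
p,im=snap('wrist','w17'); p,im=snap('scene','s3'); cv2.imwrite('pics/s3c.png',cv2.resize(im[100:290,180:430],None,fx=3.2,fy=3.1,interpolation=cv2.INTER_CUBIC)[:,:,::-1])
s=env.state(); print(s['eef_pos'],s['ft_force'],s['t'])
E
```

```text
t: 25.95
eef_pos: [467.6, -50.4, 232.3]
tcp_rot: [3.061, 1.57, 2.958]
ft_force: [0.1, 0.4, -0.7]
opening: 1.004
[467.61069266 -50.98889123 232.21208043] [ 0.230692   -0.21295483 -0.16648237] 26.05
```

View pics/w17.png

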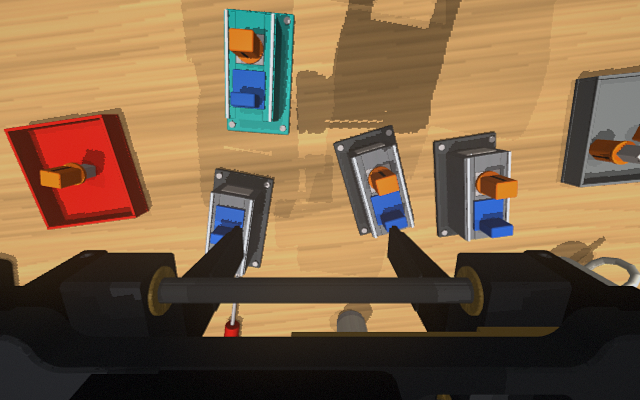

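View pics/s3c.png

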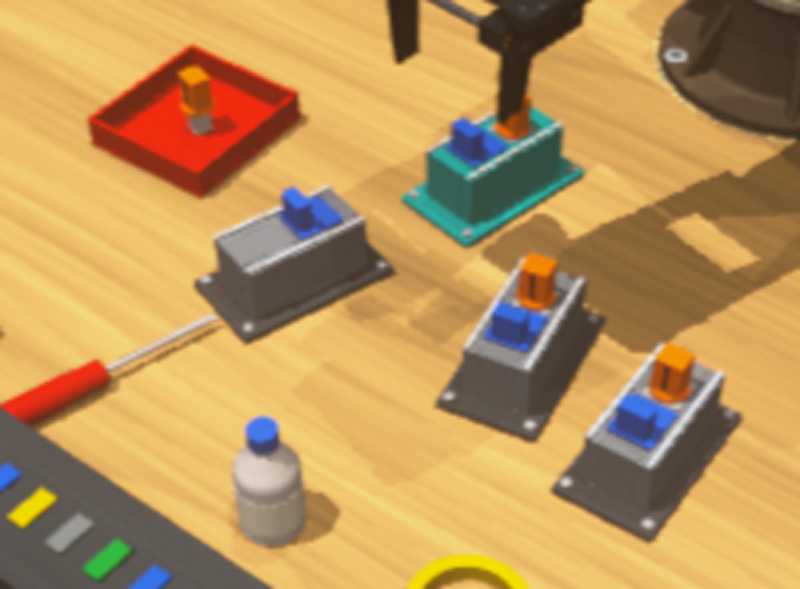

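Everything is in place: plugs 1 and 2 are home with their shutters open, holder 3 is shut, and the reject stands in the red tray. The gripper is clear. Handing in.

```bash
python3 -c "
from cell import job; print(job.job_done())"
```

```text
the job is handed in; nothing more can be done
None
```

I tested the three plugs from left to right, and the job is handed in at about 26 s, with no verdict reported.

- **Left and middle plugs:** both held. At 10 mm of rise they pulled about 12 N with the green band showing and no red, and I held each for more than half a second. Both settled back home with their shutters open.
- **Right plug:** it slid out at about 2 N with its sleeve down. It now stands upright in the red tray.
- **Shutter on the right holder:** it is shut over the empty bore. After release, the tab measured 12.2 mm from the bore axis, against 12 mm nominal.

**What did not match:**
- **Early stop:** the right shutter met its stop after about 38 mm of travel instead of 42, pushing back with about 24 N. Pictures from before I touched it show its tab already about 4 mm in from fully open. The middle holder's shutter looked similarly offset, and I left it alone.
- **Side load:** there was about 5 N of sideways force while drawing out the loose plug, which I corrected by shifting 0.8 mm.

The last pictures showed nothing else moved and the gripper touching nothing.

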